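# Drop the tile template onto the register pin

### The job

Fit the blue tile template onto the steel pin of the plywood register board: pick it up by its wooden handle, lay it on the board over the pin with its hole end over the brass track, and slide it lightly along the track as needed, by feel, until its hole finds the pin and it drops down flat, square with the board; then let go. Never force the template against the pin or board, do not let it fall onto the board from a height, and leave the little clay skull and the two pots where they are.

Things in the scene. Friction and masses are not known exactly. Their poses are not given: they have to be found in the camera images.
- board: plywood register board, fixed, 190 x 170 x 18 mm; origin under its centre, z up, top at z = +18 mm. A brass track runs along its y at x = +52 mm. On it stands a fixed round steel pin, 12 mm diameter, 8 mm high above the top, rim bevelled 1.5 mm, clamped anywhere from y = -20 to +20 mm (where is not measured: feel or see it)
- template: loose blue acrylic plate, 150 x 110 x 8 mm, 0.12 to 0.24 kg; origin under its centre, starts flat on the counter. Bar handle on top, hole near its +x edge. Laid on the pin off the hole it leans, hole end up on the pin, opposite edge on the board; with the hole over the pin it drops by its own weight and can slide no further, but still turns about the pin
- template_hole (a point): centre of the template's through hole at the underside: template x = +52 mm, y = 0. The hole is 18 mm (x) by 15 mm (y), edges bevelled 1 mm; axes as the template
- template_handle (a point): centre of the top of the template's wooden bar handle, at template x = -5 mm, y = 0, 48 mm above the underside. The bar is 64 mm long (x), 20 mm wide (y) and stands 40 mm above the plate; axes as the template
- skull: small fragile clay skull, 83 x 56 x 59 mm, loose bystander between or behind the work; origin under its centre
- pinch_pot: small clay pinch pot, 60 x 64 x 38 mm, loose bystander; origin under its centre
- slip_pot: squat white pot, 67 x 67 x 34 mm, loose bystander; origin under its centre

How it is judged (in metres and radians):
At the end, for the whole second after the job is handed in: The template rests flat on the board (within 2.5 mm, tilt under 0.03 rad), its hole dropped over the pin (hole centre within 7 mm of the track line and 25 mm of the track's middle), hole end over the track, its x axis within 0.2 rad of the board's (z of template_hole in the frame of board between 0.015 and 0.0205 m and x of template_hole in the frame of board between 0.045 and 0.059 m and y of template_hole in the frame of board between -0.025 and 0.025 m and x of template in the frame of board below 0.03 m and angle between template's own z axis and vertical below 0.03 rad and angle between the x axis of template and the x axis of board, either way round below 0.2 rad and linear speed of template below 0.01 m/s); the robot touches nothing.
It fails at once if the template is forced against the board or its pin with more than 25 N (contact force between template and board above 25 N).
It fails at once if the template is let go more than 30 mm above the board's top (contact force between template and anything else below 0.05 N and z of template in the frame of board above 0.048 m).
It fails at once if the clay skull is moved by more than 15 mm (distance of skull from where it was at the start of the episode above 0.015 m).
It fails at once if the pinch pot is moved by more than 15 mm (distance of pinch_pot from where it was at the start of the episode above 0.015 m).
It fails at once if the slip pot is moved by more than 15 mm (distance of slip_pot from where it was at the start of the episode above 0.015 m).
It also fails if it takes over 48 s, if anything falls off the work surface, if the arm or the gripper's body presses on something with over 40 N, if the wrist force passes 120 N, or if a joint passes its speed limit or range.

### The arm

A 6-joint arm with a two-finger parallel gripper is mounted at the origin on a cart in front of the work surface, level with it; the furniture and walls round the work are solid. World frame = base frame: x ahead of the robot, y to its left, z up, the work surface at z = 0. Lengths are in m, angles in degrees, forces in N, time in s.
With the tool pointing down it reaches from about 0.35 to 0.875 m from the base axis. Payload 4.2 kg.
Tool frame: the origin (TCP) lies midway between the tips of the shut fingers; the grasp point (between the pads) lies 19 mm behind it; z points along the fingers, y is the line along which they close (so a half turn about z gives the same grasp; the last joint's range is limited). The gripper opens to 87 mm and grips with 3 to 60 N. Pads are 19 mm wide; open, the fingers measure 117 mm over their backs; the gripper's body (75 mm by 190 mm) begins 51 mm behind the grasp point.
Start: joints at [-61.444, 22.042, 0.453, 0, -68.411, -14.817], TCP at [0.148, -0.607, 0.223] pointing down, gripper open.
Joint ranges: [-179.83, 179.83], [-69.29, 118.12], [-61.27, 80.66], [-181.25, 117.63], [-171.15, -9.14], [-177.46, 177.46]. Speed limits (degrees/s): [159.86, 159.86, 180, 180, 180, 180].

### API

Orientations are given as [roll, pitch, yaw] about the fixed x, y, z axes, in that order (R = Rz(yaw) Ry(pitch) Rx(roll)).
In Python, from workcell import env gives the robot as it stands. The module is installed in compiled form; this text tells all that it offers. Calls block until the motion is done:
- env.goto(position, orientation): joint-space move of the TCP to a pose.
- env.move_straight(position, rotation=None, rate=0.15, force_limit=None): straight line of the TCP; rotation=None keeps the orientation; rate is the mean speed in m/s. With force_limit (N) it stops when the force on the tool has changed by that much, and returns True; else False.
- env.set_joints(angles): joint-space move.
- env.gripper_to(opening, grasp_force=None): opening from 0.0 (shut) to 1.0 (fully open); grasp_force is the grip in N (None keeps the last); returns when the fingers have stopped.
- env.dwell(seconds).
- env.inverse_kinematics(position, orientation): joint angles nearest the present ones, or None.
- env.read_state(): the state.
- env.grab_frame(name): name is "scene" or "top" or "wrist"; returns a dict with "image" (480x640x3 uint8, blue, green, red), "fx", "fy", "cx", "cy" (pixels), "position" and "orientation" of the camera in the world. Camera axes: x right, y up, looking along -z (the intrinsics and any distortion apply to the point x, -y, -z); pixel columns grow to the right and rows downward; lengths in m; the calibration is good to about 2 mm. A picture is of the moment at which its call begins. There is no depth.
A pose or a line that the arm cannot do raises env.Unreachable and nothing moves.
- env.close_job(): hands the job in; it is judged then, once.
Trained networks look in a picture, given as the dict that the camera call returned (one of the last four; its "shot" number tells which), for a name from the list of things; names that differ only in an ending like _2 or _b are one class to them, and where a whole thing is asked for, a point or a joint stands for the part that bears it (a point fixed in the world has none). Each returns a list of dicts, best first, with "score" (0 to 1); they miss things now and then, are a little off and sometimes report something else, mostly with a low value. They report only what shows in the picture. A call takes as long as a camera call.
- env.search_frame(picture, thing): "xyz" ([x, y, z] in m, in world coordinates, good to about 4 mm: the middle of the surface that is visible of it).
- env.trace(picture, thing): "mask" (480x640 bool, what is visible of it).
The state is a dict: "clock": time; "joint_positions": joint angles; "qvel": joint speeds; "joint_torque": joint torques, N m; "position": TCP position; "tool_rot": TCP orientation; "force": force on the tool from outside, world axes, zero at the start; "wrist_torque": the same for the moment, N m; "opening": opening from 0.0 (shut) to 1.0 (fully open); "finger_force": force on a finger pad.
Only numpy, scipy, OpenCV 4.12 (cv2) and the standard library are available. Lean on these libraries where they do the work, as an engineer would, in place of code of your own. Each camera call takes 0.05 s, during which the arm holds its last target. There are 200 camera calls.

## Working session

There is one attempt and no reset: what is moved stays moved. The work goes in short steps, each a Python script; the robot and the scene stay as the last script left them, time stands still between calls to the robot, and variables do not carry over. Pictures are saved under pics/ and viewed, at most 10 in all, crops included, and the job is handed in when it is done.

```bash
mkdir -p pics
python3 - <<'E'
from workcell import env
import cv2,numpy as np
for n in ("top","scene"):
    f=env.grab_frame(n); cv2.imwrite(f"pics/{n}0.png",f["image"])
    print(n,f["fx"],f["fy"],f["cx"],f["cy"],f["position"],f["orientation"],[k for k in f])
    for t in ("board","template","template_hole","template_handle","skull","pinch_pot","slip_pot"):
        r=env.search_frame(f,t); print(t,[(np.round(q["xyz"],4).tolist(),round(q["score"],2)) for q in r[:2]])
print(env.read_state())
E
```

```text
top 528.3755270354457 528.3755270354457 320.6667359479615 234.4363662961675 [0.43410719 0.01892387 0.9015257 ] [  5.72613537  -2.25020239 -88.67596681] ['image', 'fx', 'fy', 'cx', 'cy', 'position', 'orientation', 'shot']
board [([0.4589, 0.1816, 0.015], 0.84)]
template [([0.4659, -0.1485, 0.006], 0.81)]
template_hole []
template_handle [([0.4623, -0.1462, 0.0102], 0.63)]
skull [([0.4628, -0.1463, 0.0065], 0.67), ([0.6247, -0.0063, 0.0505], 0.6)]
pinch_pot [([0.4081, 0.0035, 0.0201], 0.4)]
slip_pot [([0.4095, -0.0026, 0.0196], 0.8)]
scene 445.51802541894523 445.51802541894523 303.3299776852632 239.85199790848912 [0.10999147 0.57043537 0.58786822] [  53.21070484   -1.02904255 -143.4369193 ] ['image', 'fx', 'fy', 'cx', 'cy', 'position', 'orientation', 'shot']
board [([0.4477, 0.1918, 0.0176], 0.73)]
template [([0.4496, -0.1371, 0.0073], 0.79), ([0.6193, 0.0109, 0.043], 0.62)]
template_hole [([0.453, -0.1344, 0.0082], 0.68)]
template_handle [([0.4554, -0.134, 0.0064], 0.94)]
skull [([0.6177, 0.0109, 0.0428], 0.74)]
pinch_pot [([0.5146, -0.0018, 0.0268], 0.7)]
slip_pot [([0.4091, 0.0001, 0.0203], 0.82)]
{'clock': 0.8, 'joint_positions': array([-6.14440150e+01,  2.20382705e+01,  4.51694281e-01, -2.49678873e-03,
       -6.84107107e+01, -1.48158335e+01]), 'qvel': array([-0.01111522,  0.08000256, -0.0394    , -0.01428956,  0.05130645,
       -0.14524871]), 'joint_torque': array([-8.22070979e-04, -3.90412295e+01,  1.87609702e+01,  4.22399148e+00,
        1.56453060e-02, -1.55134666e-05]), 'position': array([ 0.14846523, -0.60707451,  0.22257317]), 'tool_rot': array([-1.79997971e+02,  2.93823425e-03, -1.66260767e+02]), 'force': array([ 0.01672763, -0.54571398, -0.04034925]), 'wrist_torque': array([-0.01726991,  0.00988603, -0.06474054]), 'finger_force': 0.0, 'opening': 0.9979468279572964}
```

View pics/top0.png

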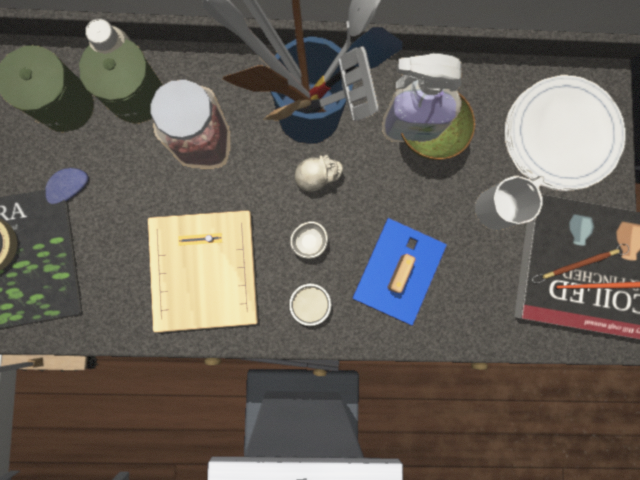

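View pics/scene0.png

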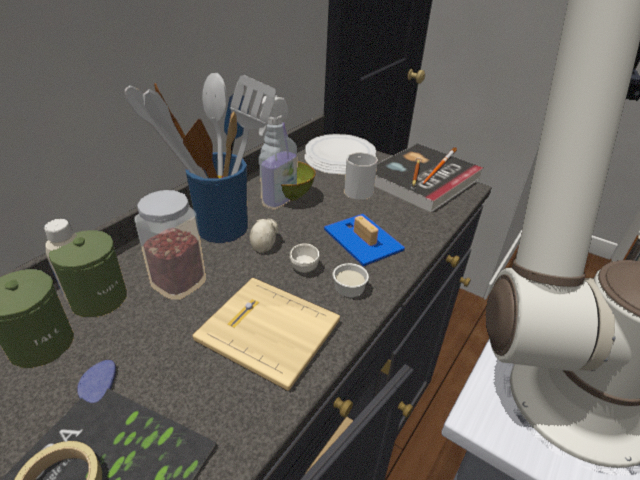

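The top view shows the board at about (203,271), with its track up-image from about (180,239) to (222,237) and the pin near (208,238). The template spans (355..446, 221..322), with its hole at about (412,243) and handle at about (402,274). The pots are at (309,240) and (310,305), and the skull is at (318,174). In the scene view nothing else stands in the way.

```bash
cat > h.py <<'E'
from workcell import env
import cv2,numpy as np
from scipy.spatial.transform import Rotation as R
def cam(f): return R.from_euler('xyz',f["orientation"],degrees=True).as_matrix(),np.array(f["position"])
def back(f,px,z):
    M,p=cam(f); px=np.atleast_2d(px).astype(float)
    d=np.c_[(px[:,0]-f["cx"])/f["fx"],-(px[:,1]-f["cy"])/f["fy"],-np.ones(len(px))]@M.T
    return (p+d*((z-p[2])/d[:,2])[:,None])[:,:2]
def rect(f,m,z):
    """min area rect of a mask laid on plane z: centre, sizes, yaw of the long side (deg, nearest +x)"""
    c=max(cv2.findContours(m.astype(np.uint8),cv2.RETR_EXTERNAL,cv2.CHAIN_APPROX_NONE)[0],key=cv2.contourArea)[:,0]
    w=back(f,c,z); r=cv2.minAreaRect((w*1000).astype(np.float32)); b=cv2.boxPoints(r)
    e=[b[1]-b[0],b[2]-b[1]]; e=max(e,key=np.linalg.norm); y=np.degrees(np.arctan2(e[1],e[0]))
    return np.array(r[0])/1000,r[1],(y+90)%180-90
def tool(yaw): return [180,0,yaw]
E
python3 - <<'E'
from h import *
f=env.grab_frame("top"); im=f["image"]; hsv=cv2.cvtColor(im,cv2.COLOR_BGR2HSV)
roi=np.zeros((480,640),bool); roi[200:340,340:460]=1
m=cv2.inRange(hsv,(105,120,60),(125,255,255))>0
print("tmpl blue",rect(f,m&roi,.008), "net",rect(f,env.trace(f,"template")[0]["mask"],.008))
print("board net",rect(f,env.trace(f,"board")[0]["mask"],.018))
mb=cv2.inRange(hsv,(10,40,120),(35,255,255))>0; roi[:]=0; roi[190:350,130:275]=1
print("board hsv",rect(f,mb&roi,.018))
print("hole",back(f,(412,243),.008),"pin",back(f,(208.5,238.5),.026),"track ends",back(f,[(180,239.5),(222,237.5)],.018))
print("handle top",back(f,(402,274),.044))
crop=np.hstack([cv2.resize(im[200:330,340:460],None,fx=3.2,fy=3.2,interpolation=cv2.INTER_CUBIC),cv2.resize(im[200:330,145:265],None,fx=3.2,fy=3.2,interpolation=cv2.INTER_CUBIC)])
cv2.imwrite("pics/crop1.png",crop); print(crop.shape)
E
```

```text
tmpl blue (array([ 0.46610675, -0.14956151]), (111.53618621826172, 151.21707153320312), np.float32(-22.909286)) net (array([ 0.46625497, -0.14939137]), (110.5513687133789, 150.24307250976562), np.float32(-23.135681))
board net (array([0.458935 , 0.1809021]), (191.22915649414062, 171.68115234375), np.float32(5.9417114))
board hsv (array([0.4592345 , 0.18215663]), (191.43521118164062, 171.8286895751953), np.float32(5.8382797))
hole [[ 0.51407595 -0.17066778]] pin [[0.51098263 0.17172364]] track ends [[0.50875913 0.22006086]
 [0.51395707 0.15084589]]
handle top [[ 0.4597092  -0.14690088]]
(416, 768, 3)
```

View pics/crop1.png

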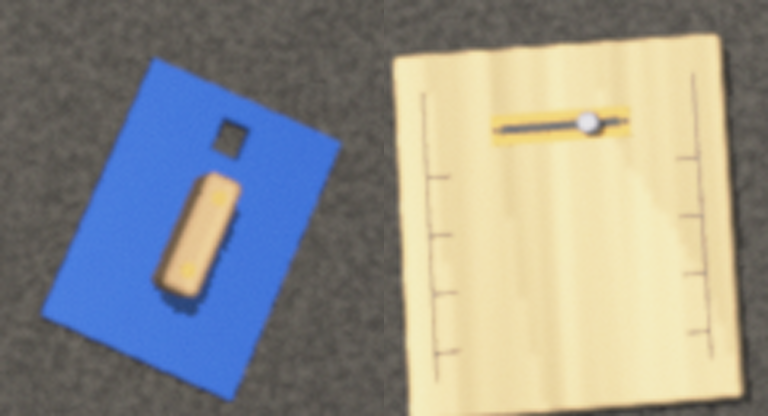

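Template: centre (0.466, -0.1495), yaw -23°, size 111x151 mm. The hole measures 1 mm from where the template pose puts it. Board: centre (0.459, 0.1817), yaw +5.9°, size 191x172 mm. The pin is on the track at board y ≈ -15 mm. All of this is consistent, so I'll pick the template up.

Run:
```python
from h import *
g=[0.4615,-0.1476]
for yaw in (-23,157):
    for p,y in ((g+[.15],yaw),([.455,.166,.15],yaw+29)):
        print(yaw,np.round(env.inverse_kinematics(p,tool(y)),1).tolist())
yaw=min((-23,157),key=lambda y:abs(env.inverse_kinematics([.455,.166,.15],tool(y+29))[5]))
print("use",yaw)
env.gripper_to(0.6,25)
env.goto(g+[.12],tool(yaw))
print("contact",env.move_straight(g+[.014],rate=.1,force_limit=4))
s=env.read_state(); print(s["position"],s["tool_rot"],s["clock"])
env.gripper_to(0.0,25)
s=env.read_state(); print(s["opening"]*87,s["finger_force"],s["force"],s["clock"])
f0=s["force"]
env.move_straight(g+[.10],rate=.12)
s=env.read_state(); print(s["opening"]*87,s["finger_force"],s["force"],s["clock"])
f=env.grab_frame("wrist"); cv2.imwrite("pics/w1.png",f["image"]); print(f["position"],f["orientation"],f["fx"],f["cx"],f["cy"])
```

```text
-23 [1.5, 12.5, -24.8, 0.0, -52.7, 65.5]
-23 [39.3, 12.5, -24.9, 0.0, -52.7, 56.7]
157 [1.5, 12.5, -24.8, -0.0, -52.7, -114.5]
157 [39.3, 12.5, -24.9, -0.0, -52.7, -123.3]
use -23
contact False
[ 0.462045   -0.14763987  0.01451483] [-1.79973936e+02 -7.13890165e-02 -2.29934940e+01] 5.0667
19.84318775555391 24.99965168070048 [-1.25007842  0.21295692  1.7838255 ] 5.725
20.311603528663962 24.99929746147245 [-1.16100888 -0.29199409 -1.89583864] 6.5917
[ 0.53670787 -0.180499    0.26160775] [-1.73709607e+01 -5.33453329e-03 -1.12967090e+02] 405.2386208726479 324.23478301616825 242.7157649227428
```

View pics/w1.png

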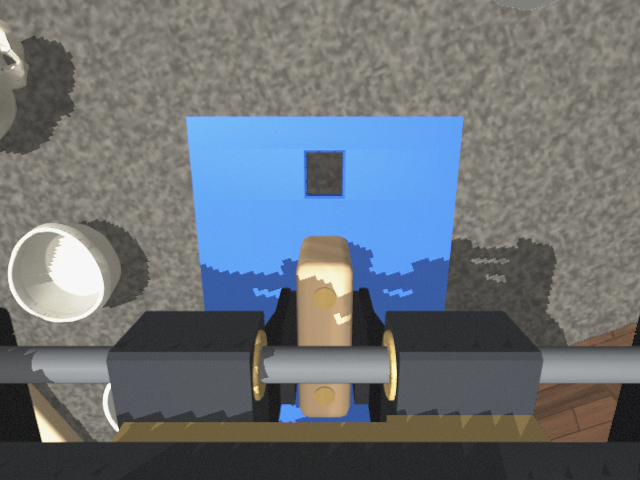

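The template is held level and square in the hand. Its hole is centred at about (324.5, 174.5) in the wrist view and its front edge is on row 117. I'll compute where the hole sits relative to the tool, carry the template over the board, and look down again.

Run:
```python
from h import *
s=env.read_state(); p=s["position"]; yaw=np.radians(s["tool_rot"][2])
f=env.grab_frame("wrist")
x=np.array([np.cos(yaw),np.sin(yaw)]); y=np.array([-x[1],x[0]])
zt=p[2]-.0145+.008
def loc(px,z=zt): d=back(f,px,z)-p[:2]; return np.c_[d@x,d@y]*1000
print("tcp",p,"hole loc mm",loc([(324.5,174.5)]),"edge",loc([(186,117),(463,117)]))
hl=loc([(324.5,174.5)])[0]/1000
print("pos",f["position"])
by=np.radians(5.9); bx=np.array([np.cos(by),np.sin(by)]); byv=np.array([-bx[1],bx[0]])
pin=np.array([.459,.1817])+.052*bx-.015*byv
t=pin-.057*bx
print("pin",pin,"tcp",t)
env.move_straight([*t,.11],rotation=tool(5.9),rate=.2)
env.move_straight([*t,.052],rate=.1)
f=env.grab_frame("wrist"); cv2.imwrite("pics/w2.png",f["image"])
s=env.read_state(); print(s["position"],s["tool_rot"],s["force"],s["opening"]*87,s["clock"])
```

```text
tcp [ 0.46064155 -0.14752198  0.09902526] hole loc mm [[59.67055218 -0.80928883]] edge [[ 82.39599828  54.3233492 ]
 [ 82.49846121 -55.90419035]]
pos [ 0.53672249 -0.18051027  0.26136407]
pin [0.51226643 0.17212467] tcp [0.45556837 0.1662655 ]
[0.45618279 0.16656047 0.05263382] [-1.79959964e+02 -8.18009291e-02  5.90105252e+00] [-0.20909389 -1.17714433 -0.87830818] 19.631346641660663 9.1917
```

View pics/w2.png

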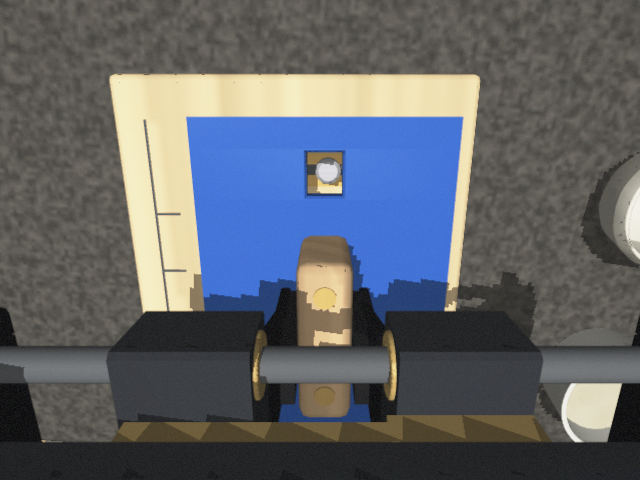

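Through the hole at (304–345, 151–196), the pin head shows at about (328,171). The plate looks square with the board. I'll measure the offset between pin and hole in this one camera, correct it, and lower lightly.

```bash
cat >> h.py <<'E'
BY=np.radians(5.9); X=np.array([np.cos(BY),np.sin(BY)]); Y=np.array([-X[1],X[0]])
def offset():
    """pin minus hole in board axes (m), seen by the wrist camera"""
    f=env.grab_frame("wrist"); p=env.read_state()["position"]; im=f["image"][140:210,290:360]
    hsv=cv2.cvtColor(im,cv2.COLOR_BGR2HSV); blue=cv2.inRange(hsv,(100,100,90),(130,255,255))
    n,l,st,c=cv2.connectedComponentsWithStats(255-blue)
    i=l[35,35]; bx=st[i]; hole=np.array([290+bx[0]+(bx[2]-1)/2,140+bx[1]+(bx[3]-1)/2])
    grey=((hsv[...,1]<40)&(hsv[...,2]>100)&(l==i)).astype(np.uint8)
    n,l2,st2,c2=cv2.connectedComponentsWithStats(grey); j=1+np.argmax(st2[1:,4]); b=st2[j]
    pin=np.array([290+b[0]+(b[2]-1)/2,140+b[1]+(b[3]-1)/2])
    d=back(f,pin,.026)-back(f,hole,p[2]-.0145+.008)
    return f,hole,pin,bx[:4],b[:4],np.array([d[0]@X,d[0]@Y])
E
python3 - <<'E'
from h import *
f,h,pn,hb,pb,d=offset(); print(h,pn,hb,pb,"pin-hole mm",d*1000)
E
```

```text
[324.  172.5] [328.5 171. ] [16 12 37 42] [26 19 26 25] pin-hole mm [-1.91758836 -2.05073534]
```

Run:
```python
from h import *
t=np.array([.45556837,.1662655])-.0011*X-.00185*Y
env.move_straight([*t,.044],rate=.05)
f,h,pn,hb,pb,d=offset(); H=np.array([324.5,174.5]); p=env.read_state()["position"]
d=(back(f,pn,.026)-back(f,H,p[2]-.0145+.008))[0]; d=np.array([d@X,d@Y]); print(p,pn,pb,"pin-hole mm",d*1000)
if abs(d).max()<.004: t=t+d
c=env.move_straight([*t,.0325],rate=.02,force_limit=3)
s=env.read_state(); print("cmd",t,"contact",c,s["position"],s["tool_rot"],s["force"],s["opening"]*87,s["clock"])
f=env.grab_frame("wrist"); cv2.imwrite("pics/w3.png",f["image"])
```

```text
[0.45458613 0.16419069 0.04388963] [325.5 169. ] [20 16 32 27] pin-hole mm [ 0.86318496 -0.44568118]
cmd [0.45552755 0.16386655] contact True [0.45524983 0.1636609  0.03206514] [1.79962403e+02 5.88742253e-02 5.90194390e+00] [-0.63665026 -0.36331347  3.79204792] 19.582342413239715 10.2167
```

View pics/w3.png

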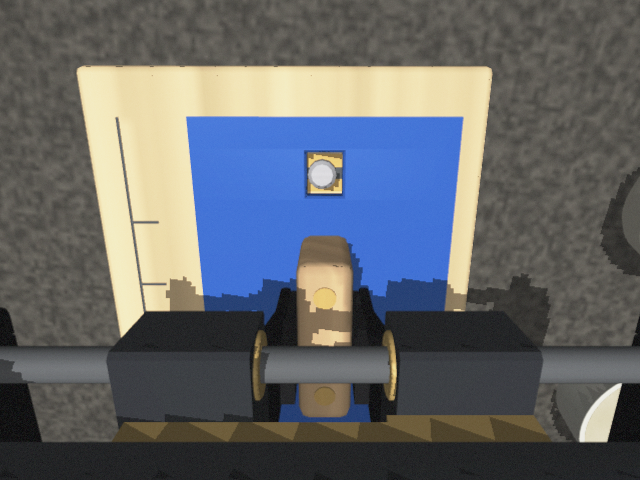

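The hole went over the pin, which shows at (322,174) inside the hole. The tool stopped at z = 0.032, so the underside is at about 18 mm, on the board top. I'll release and back off.

Run:
```python
from h import *
env.gripper_to(0.55)
p=env.read_state()["position"]
env.move_straight([p[0],p[1],.16],rate=.1)
env.goto([.36,-.25,.25],tool(-23))
f=env.grab_frame("top"); hsv=cv2.cvtColor(f["image"],cv2.COLOR_BGR2HSV)
m=cv2.inRange(hsv,(105,120,60),(125,255,255))>0; r=np.zeros_like(m); r[180:350,130:275]=1
c,sz,y=rect(f,m&r,.026); d=c-np.array([.459,.1817])
print("template",c,sz,y,"board frame",d@X,d@Y)
for t in("skull","slip_pot","pinch_pot"): print(t,[(np.round(q["xyz"],3).tolist(),round(q["score"],2)) for q in env.search_frame(f,t)[:2]])
g=env.grab_frame("scene")
a=[cv2.resize(f["image"][200:340,140:280],(400,400)),cv2.resize(g["image"][260:390,185:345],(400,400))]
cv2.imwrite("pics/end.png",np.hstack(a)); s=env.read_state(); print(s["clock"],s["force"])
```

```text
template [0.46046411 0.16514432] (147.926025390625, 108.2519760131836) 5.8606873 board frame -0.00024544492671032874 -0.016618483613323794
skull [([0.624, -0.006, 0.049], 0.84)]
slip_pot [([0.405, -0.005, 0.017], 0.75)]
pinch_pot [([0.514, 0.003, 0.011], 0.88)]
14.325 [-0.64277018 -1.18335138  0.38376198]
```

View pics/end.png

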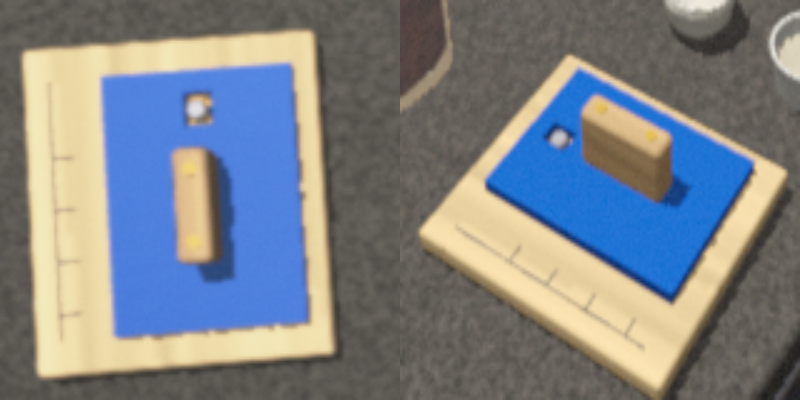

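The template lies flat and square, with the pin standing in its hole at crop (197,108). The yaw difference is about 0°, and the hole is at about (+52, -16.6) mm in the board frame. The skull and both pots have not moved.

```bash
python3 -c "
from workcell import env
print(env.close_job())"
```

```text
the job is handed in; nothing more can be done
None
```

I fitted the template on the pin, flat and square with the board, let go and handed the job in at about 14 s; the skull and pots did not move, and no verdict came back.

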